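# Load the lens press and close it through the guard window

## Task

Load the lens press without gripping or lifting anything: with closed fingers, gently push the lens pallet by its blue push plate along the guides until it is fully home against the stop under the yellow guard. Then reach down through the window in the top of the guard and press the red lever pad all the way down (the lever stays down), without touching the guard, and draw back out. Leave everything else on the bench where it is, and do not move the lever before the pallet is home.

Things in the scene. Friction and masses are not known exactly. Their poses are not given: they have to be found in the camera images.
- press: lens press fixed to the bench: grey base plate 200 (x) by 400 (y) and 12 thick, centre 10 to the -y side of the origin. Origin on the bench; z up, the pallet runs along the press's y axis. Two guide rails (inner faces at x = -47 and +47, tops 22 above the bench) lead the pallet towards -y to a dark steel stop whose face is at y = -180. The guard stands over the -y end. The press stands at a different place and is turned up to about 20 degrees either way (all sizes in mm)
- guard: yellow guard hood fixed on the press, NOT to be touched: 180 (x) by 150 (y), centred at press x = 0, y = -140; its flat top plate is 4 thick, its upper face 129 above the bench; barred sides, open below 72 on the +y side for the pallet. Its frame is the same as press (same origin and axes) (all sizes in mm)
- window (a point): centre of the rectangular window in the guard's top plate, in the plane of the plate's upper face, at press (0, -140, 129); axes as press. The opening is 110 along x by 90 along y (all sizes in mm)
- lever (a joint): lever angle in rad: 0 fully up, 0.30 fully down on its end stop; hinge along the press's y axis at press x = +80, 94 above the bench. It is held by friction (about 6 N at the pad to press it down) and stays where it is left
- lever_pad (a point): centre of the upper face of the red lever pad (36 along x by 40 along y, 10 thick), 80 from the hinge, straight under the window centre; about 122 above the bench when up, 98 when fully down (all sizes in mm)
- pallet: loose aluminium lens pallet, about 0.65 to 0.95 kg, 90 (x) by 190 (y) by 12 thick, lying between the guides on the base plate; origin at the centre of its underside, axes parallel to the press's. A lens in a brass rim sits in a black nest on its -y part (top 34 above the underside; centre at y = -55). It starts 60 to 110 from home; home is with its origin at press y = -85, its -y end against the stop (all sizes in mm)
- push_plate (a point): centre of the blue upright push plate on the pallet's +y end (pallet y = +85): 44 (x) by 8 (y) by 45 high, from 12 to 57 above the pallet's underside; the pallet lies on the base plate, so the plate's top is 69 above the bench. Push on its +y face, towards the press's -y; moving the pallet takes about 4 to 10 N (all sizes in mm)
- pliers: red-handled pliers lying on the bench, about 150 x 60 x 14; origin under the joint (mm); a bystander, to be left where it is
- screwdriver: screwdriver lying on the bench, about 170 long; origin under its middle (mm); a bystander, to be left where it is
- loose_rim: loose brass lens rim (ring), 56 diameter, 14 high; origin at the centre of its underside (mm); a bystander, to be left where it is
- mug: white mug, 76 diameter, 90 high; origin at the centre of its underside (mm); a bystander, to be left where it is
- cleaner: blue bottle, 60 diameter, 150 high; origin at the centre of its underside (mm); a bystander, to be left where it is
- rim_tray: dark steel tray full of rims, 160 x 240 x 35 high; origin at the centre of its underside (mm); a bystander, to be left where it is
Not all that is in view belongs to the job. Of the things like the pallet, leave any that is turquoise; of the rest the smaller one is meant.

How it is judged:
On the way, in this order (a step that is already met when the one before it is completed fails the run):
1. the pallet is fully home against the stop (within 4 mm), flat between the guides, with the lever still up (y of pallet in the frame of press below -0.081 m and horizontal distance between pallet and window below 0.07 m and z of pallet in the frame of press below 0.016 m and angle between pallet's own z axis and vertical below 0.05 rad and value of joint lever below 0.15 rad), for 0.2 s.
2. the lever is pressed fully down (past 0.27 rad) by a finger reaching through the guard's window (value of joint lever above 0.27 rad and x of the grasp point in the frame of window between -0.065 and 0.065 m and y of the grasp point in the frame of window between -0.055 and 0.055 m and z of the grasp point in the frame of window above -0.06 m), for 0.1 s.
At the end, for the whole second after the job is handed in: the pallet lies flat and at rest between the guides, within 4 mm of fully home; the lever is down past 0.27 rad (of 0.30); no other thing on the bench has moved more than 20 mm (y of pallet in the frame of press below -0.081 m and horizontal distance between pallet and window below 0.07 m and z of pallet in the frame of press below 0.016 m and angle between pallet's own z axis and vertical below 0.05 rad and value of joint lever above 0.27 rad and linear speed of pallet below 0.01 m/s and distance of each of pliers, screwdriver, loose_rim, mug, cleaner, rim_tray from where it was at the start of the episode below 0.02 m); the robot touches nothing.
It fails at once if the guard is touched (contact force between any of the fingers, the arm and guard above 0.5 N).
It fails at once if the lever is moved before the pallet is home (value of joint lever above 0.15 rad and not (y of pallet in the frame of press below -0.081 m and horizontal distance between pallet and window below 0.07 m and z of pallet in the frame of press below 0.016 m and angle between pallet's own z axis and vertical below 0.05 rad)).
It fails at once if the pallet is lifted or tipped (z of pallet in the frame of press above 0.026 m or angle between pallet's own z axis and vertical above 0.2 rad).
It fails at once if the pallet is pinched or rammed (more than 38 N) (contact force between the fingers and pallet above 38 N).
It fails at once if another thing on the bench is moved more than 20 mm (distance of any of pliers, screwdriver, loose_rim, mug, cleaner, rim_tray from where it was at the start of the episode above 0.02 m).
It also fails if it takes over 48 s, if anything falls off the work surface, if the arm or the gripper's body presses on something with over 40 N, if the wrist force passes 120 N, or if a joint passes its speed limit or range.

## Robot

A 6-joint arm with a two-finger parallel gripper is mounted at the origin on the work surface. World frame = base frame: x ahead of the robot, y to its left, z up, the work surface at z = 0. Lengths are in m, angles in rad, forces in N, time in s.
With the tool pointing down it reaches from about 0.275 to 0.75 m from the base axis. Payload 10.2 kg.
Tool frame: the origin (TCP) lies at the very end of the fingers, on their centre line; the grasp point (between the pads) lies 19 mm behind it; z points along the fingers, y is the direction in which the jaws open and shut (so a half turn about z gives the same grasp; the last joint's range is limited). The gripper opens to 85 mm and grips with 20 to 120 N. Pads are 22 mm wide; open, the fingers measure 114 mm over their backs; the gripper's body (76 mm by 85 mm) begins 54 mm behind the grasp point. The pads swing forward as they close: fully open they stand 13 mm farther back than shut.
Start: joints at [0.905, 0.313, 1.498, -0, 1.331, -0.223], TCP at [0.225, 0.474, 0.231] pointing down, gripper open.
Joint ranges: [-2.94, 2.94], [-0.97, 2.17], [0.19, 2.56], [-1.23, 4.37], [0.02, 3.11], [-2.88, 2.88]. Speed limits (rad/s): [2.39, 2.39, 3.01, 3.14, 3.14, 3.14].

## Interface

Orientations are given as a unit quaternion [x, y, z, w].
In Python, from station import manip gives the robot as it stands. The module is installed in compiled form; this text tells all that it offers.
- The arm moves only by the tool drive_tool, never from a script. Its argument "series" is a list of rows, each an object of numbers: "x", "y", "z": the shift along the tool's x, y, z in m; "rx", "ry", "rz": the turn, a rotation vector about the tool's x, y, z in degrees; "grip": the opening, from -1 (shut) to 1 (fully open), so that 0 is half open. In form: [{"x": .., "y": .., "z": .., "rx": .., "ry": .., "rz": .., "grip": ..}, ...]. A call has 1 to 5 rows; each row is the pose to reach, as a shift and turn from the pose commanded when the call began, along the tool's axes at that moment; what a row does not reach only later rows make up. A row lasts 1/10 s, in which the tool goes at most 50 mm and 8.59 degrees, less where a joint would pass 70% of its speed; a pose out of reach is approached as far as the arm can. A call with a gripper value outside its range is refused whole. The fingers move at their own pace and stop on an object; the grip force is fixed at half the most. Time passes only in rows, so rows that repeat a pose let the fingers close. It gives the time, the measured TCP pose, the force and the opening at its end, in the units of the state.
- manip.read_state(): the state, without advancing time (a new reading comes with each control period).
- manip.camera(name): name is "side" or "top"; returns (picture, depth): 400x640x3 uint8, blue, green, red; 400x640 float32, m along the optical axis (not along the pixel's ray), 0 where there is no reading.
- manip.camera_info(name): a dict with "fx", "fy", "cx", "cy" (pixels), "position" and "rotation" of the camera in the world. Camera axes: x right, y down, z forward; pixel columns grow to the right and rows downward; lengths in m; the calibration is good to about 2 mm. A picture is of the moment at which its call begins. camera_info takes no time and is no camera call.
- manip.finish_job(): hands the job in, once; it reports no verdict.
The state is a dict: "time_s": time; "joint_pos": joint angles; "joint_velocities": joint speeds; "joint_torque": joint torques, N m; "eef_pos": TCP position; "eef_rot": TCP orientation; "ft_force": force on the tool from outside, world axes, zero at the start; "wrist_torque": the same for the moment, N m; "opening": finger opening in m.
Only numpy, scipy, OpenCV 4.12 (cv2) and the standard library are available. Lean on these libraries where they do the work, as an engineer would, in place of code of your own. Each camera call takes 0.05 s, during which the arm holds its last target.

## Working session

There is one attempt and no reset: what is moved stays moved. The work goes in short steps, Python scripts to look and compute and a tool call to move; the robot and the scene stay as the last step left them, time stands still between calls to the robot, and variables do not carry over. Pictures are saved under pics/ and viewed, and the job is handed in when it is done.

Besides the shell and the picture viewer there is one more tool, called as name(argument=value, ...) on one line, values as JSON. drive_tool: Moves the arm, as the interface text tells. Its arguments: {"type":"object","properties":{"series":{"type":"array","items":{"type":"object","properties":{"x":{"type":"number"},"y":{"type":"number"},"z":{"type":"number"},"rx":{"type":"number"},"ry":{"type":"number"},"rz":{"type":"number"},"grip":{"type":"number"}}}}},"required":["series"]}

```bash
mkdir -p pics; ls; python3 - <<'E'
from station import manip
import cv2,numpy as np
for n in ["top","side"]:
    im,d=manip.camera(n); cv2.imwrite(f"pics/{n}0.png",im); np.save(f"{n}0.npy",d); i=manip.camera_info(n); print(n,i)
print(manip.read_state())
E
```

```text
pics
top {'fx': 496.75390349468466, 'fy': 496.75390349468466, 'cx': 326.6221887209248, 'cy': 195.39767724158645, 'position': array([0.32005151, 0.04794908, 1.36336533]), 'rotation': array([-0.69883601,  0.71244585, -0.04566551,  0.04431478])}
side {'fx': 487.42329617593606, 'fy': 487.42329617593606, 'cx': 316.9067178426002, 'cy': 197.607867225675, 'position': array([ 0.31923988, -1.19090189,  1.01500738]), 'rotation': array([ 0.89217846, -0.05004166,  0.02630076, -0.44813133])}
{'time_s': 0.1, 'joint_pos': array([ 9.04602578e-01,  3.13384265e-01,  1.49833997e+00,  8.66612802e-08,
        1.33098941e+00, -2.23411121e-01]), 'joint_velocities': array([ 0.00241956, -0.00018251, -0.0027128 , -0.00056895,  0.00115867,
        0.00043631]), 'joint_torque': array([ 1.96279638e-03, -4.12905622e+01, -2.60141677e+01, -2.16987009e-04,
        3.08582014e-03,  2.65085225e-05]), 'eef_pos': array([0.22481624, 0.47418589, 0.23080526]), 'eef_rot': array([ 2.19587167e-01,  9.75592723e-01, -5.05938827e-04, -2.41207770e-04]), 'ft_force': array([ 1.03432146,  0.88219442, -0.22344142]), 'wrist_torque': array([ 0.03082857, -0.0162577 ,  0.02381878]), 'opening': 0.0854257071161564}
```

View pics/top0.png

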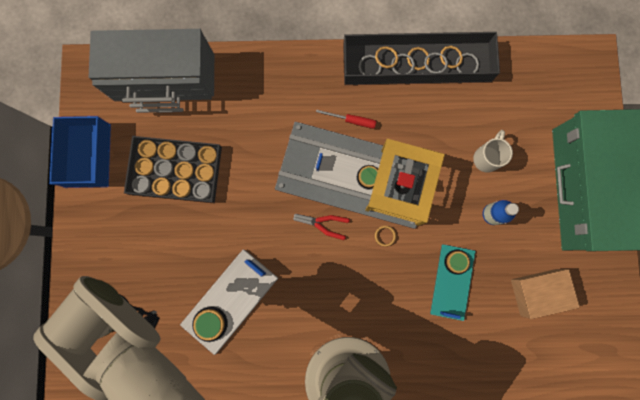

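View pics/side0.png

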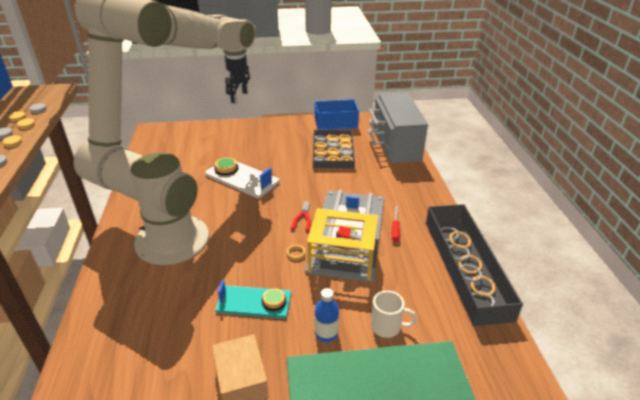

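The top view shows the press at about (360,175), with the guard and red pad at (405,180) and the blue push plate at (320,162). The white pallet outside the press is larger, and the turquoise one is to be left alone. Next I measure the press, pad and plate.

```bash
cat > h.py <<'E'
import numpy as np,cv2
from station import manip
from scipy.spatial.transform import Rotation as R
def cloud(n,d):
    i=manip.camera_info(n); v,u=np.mgrid[0:400,0:640]
    p=np.stack([(u-i['cx'])/i['fx']*d,(v-i['cy'])/i['fy']*d,d],-1)
    return p@R.from_quat(i['rotation']).as_matrix().T+i['position']
def proj(n,P):
    i=manip.camera_info(n); q=(np.atleast_2d(P)-i['position'])@R.from_quat(i['rotation']).as_matrix()
    return np.c_[q[:,0]/q[:,2]*i['fx']+i['cx'],q[:,1]/q[:,2]*i['fy']+i['cy']]
def ray(n,uv,z):
    i=manip.camera_info(n); uv=np.atleast_2d(uv)
    r=np.c_[(uv[:,0]-i['cx'])/i['fx'],(uv[:,1]-i['cy'])/i['fy'],np.ones(len(uv))]@R.from_quat(i['rotation']).as_matrix().T
    return i['position']+r*((z-i['position'][2])/r[:,2])[:,None]
E
python3 - <<'E'
from h import *
for n in ["top","side"]:
    im=cv2.imread(f"pics/{n}0.png"); d=np.load(f"{n}0.npy"); P=cloud(n,d)
    h=cv2.cvtColor(im,cv2.COLOR_BGR2HSV)
    H,S,V=cv2.split(h)
    x,y,z=P[...,0],P[...,1],P[...,2]
    print(n,"bench z",np.median(z[(H>5)&(H<15)&(S>100)&(d>0)]))
    ym=(H>18)&(H<32)&(S>140)&(V>90)&(z>.12)&(z<.137)
    c,l,st,ce=cv2.connectedComponentsWithStats(ym.astype(np.uint8))
    for k in range(1,c):
        if st[k,4]>200:
            m=l==k; print("guard",st[k],np.median(z[m]))
            v,u=np.nonzero(m); q=ray(n,np.c_[u,v],.129)[:,:2].astype(np.float32)
            (cx,cy),(w,hh),a=cv2.minAreaRect(q*1000); print(cx,cy,w,hh,a)
            cs,hi=cv2.findContours(m.astype(np.uint8),cv2.RETR_CCOMP,cv2.CHAIN_APPROX_NONE)
            for cc,hh in zip(cs,hi[0]):
                if len(cc)>60:
                    print("contour",hh[3],cv2.minAreaRect((ray(n,cc[:,0].astype(float),.129)[:,:2]*1000).astype(np.float32)))
    x0,y0=(.55,-0.1)
    near=(x>.4)&(x<.75)&(y>-.25)&(y<.2)
    bl=(H>100)&(H<130)&(S>120)&near&(z>.02)&(z<.09)&(y>0)
    print("blue",bl.sum(),np.median(P[bl],0),P[bl].min(0),P[bl].max(0))
    if n=="top":
        t=bl&(z>.06);v,u=np.nonzero(t);print("bluetop",t.sum(),cv2.minAreaRect((ray(n,np.c_[u,v].astype(float),.069)[:,:2]*1000).astype(np.float32)))
    rd=((H<6)|(H>174))&(S>150)&near&(z>.09)
    print("red",rd.sum(),np.median(P[rd],0),P[rd].min(0),P[rd].max(0))
E
```

```text
top bench z 0.0008078851978696733
guard [ 368  139   76   84 2669] 0.1298214746584352
513.8439331054688 -156.58737182617188 150.23526000976562 180.65924072265625 73.24971008300781
contour -1 ((513.8440551757812, -156.58738708496094), (150.23524475097656, 180.6593017578125), 73.24971008300781)
contour 0 ((514.361083984375, -156.24253845214844), (95.24736022949219, 115.24890899658203), 72.78497314453125)
blue 38 [0.5776987  0.06227838 0.06955925] [0.55876459 0.05661935 0.05446409] [0.59595358 0.06813055 0.07468775]
bluetop 35 ((578.0545043945312, 62.27256774902344), (5.840022087097168, 39.18541717529297), 73.32289123535156)
red 210 [ 0.5148201  -0.15686323  0.11959834] [ 0.495768   -0.17974855  0.11111319] [ 0.53678322 -0.13481036  0.12698665]
side bench z 0.0002447604547024529
guard [ 307  208   70   44 1447] 0.12905243494527618
510.92779541015625 -161.11703491210938 160.65162658691406 179.9320068359375 73.14166259765625
contour -1 ((510.9277648925781, -161.11705017089844), (160.65158081054688, 179.93199157714844), 73.14164733886719)
contour 0 ((512.4788818359375, -159.98231506347656), (97.6918716430664, 117.7421646118164), 73.57827758789062)
blue 112 [0.57856637 0.06018939 0.05086143] [0.5621849  0.04825462 0.02600363] [0.59604281 0.06914834 0.07135137]
red 106 [ 0.51379732 -0.16540591  0.11830516] [ 0.49626446 -0.17900672  0.10972202] [ 0.53128589 -0.13875565  0.12447805]
```

drive_tool(series=[{"x": -0.03, "y": -0.01, "rz": -2, "grip": -1}, {"x": -0.07, "y": -0.024, "rz": -4, "grip": -1}, {"x": -0.115, "y": -0.04, "rz": -6, "grip": -1}, {"x": -0.16, "y": -0.056, "rz": -8, "grip": -1}, {"x": -0.205, "y": -0.071, "rz": -8.6, "grip": -1}])

```text
schema error: expected keys x, y, z, rx, ry, rz, grip
```

```bash
cat >> h.py <<'E'
YAW=np.deg2rad(73.25); YP=np.array([np.cos(YAW),np.sin(YAW)]); XP=np.array([YP[1],-YP[0]])
GC=np.array([.514,-.157]); O=GC+.14*YP
def topress(p): q=np.asarray(p)[:2]-O; return np.array([q@XP,q@YP])
def plan(px,py,z):
    s=manip.read_state(); M=R.from_quat(s['eef_rot']).as_matrix()
    t=np.r_[O+px*XP+py*YP,z]; p=s['eef_pos']
    print('t',s['time_s'],'tcp',p.round(4),'press',topress(p).round(4),'open',s['opening'].round(4),'F',s['ft_force'].round(2),'q',s['joint_pos'].round(2))
    print('tool y yaw',np.rad2deg(np.arctan2(M[1,1],M[0,1])).round(2),'toolz',M[:,2].round(3))
    print('shift',(M.T@(t-p)).round(4))
E
python3 -c "
from h import *
plan(-.0015,.14,.231)"
```

```text
Traceback (most recent call last):
  File "h.py", line 21, in plan
    print('t',s['time_s'],'tcp',p.round(4),'press',topress(p).round(4),'open',s['opening'].round(4),'F',s['ft_force'].round(2),'q',s['joint_pos'].round(2))
                                                                              ^^^^^^^^^^^^^^^^^^
AttributeError: 'float' object has no attribute 'round'
```

All keys are required in every row.

drive_tool(series=[{"x": -0.03, "y": -0.01, "z": 0, "rx": 0, "ry": 0, "rz": -2, "grip": -1}, {"x": -0.07, "y": -0.024, "z": 0, "rx": 0, "ry": 0, "rz": -4, "grip": -1}, {"x": -0.115, "y": -0.04, "z": 0, "rx": 0, "ry": 0, "rz": -6, "grip": -1}, {"x": -0.16, "y": -0.056, "z": 0, "rx": 0, "ry": 0, "rz": -8, "grip": -1}, {"x": -0.205, "y": -0.071, "z": 0, "rx": 0, "ry": 0, "rz": -8.6, "grip": -1}])

```text
time_s: 0.6
eef_pos: [0.3807, 0.3208, 0.2312]
eef_rot: [0.145, 0.989, -0.0, -0.0]
ft_force: [0.7, 0.9, 1.0]
opening: 0.0122
```

```bash
sed -i "s/s\['opening'\].round(4)/round(s['opening'],4)/" h.py
python3 -c "
from h import *
plan(-.0015,.14,.231)"
```

```text
t 0.6 tcp [0.3807 0.3208 0.2312] press [-0.2654  0.2791] open 0.0122 F [0.7  0.89 1.01] q [ 0.46  0.25  1.58  0.    1.31 -0.82]
tool y yaw 73.31 toolz [-0. -0. -1.]
shift [-2.638e-01 -1.394e-01  1.000e-04]
```

drive_tool(series=[{"x": -0.042, "y": -0.022, "z": 0, "rx": 0, "ry": 0, "rz": 0, "grip": -1}, {"x": -0.084, "y": -0.044, "z": 0, "rx": 0, "ry": 0, "rz": 0, "grip": -1}, {"x": -0.126, "y": -0.066, "z": 0, "rx": 0, "ry": 0, "rz": 0, "grip": -1}, {"x": -0.168, "y": -0.089, "z": 0, "rx": 0, "ry": 0, "rz": 0, "grip": -1}, {"x": -0.208, "y": -0.11, "z": 0.01, "rx": 0, "ry": 0, "rz": 0, "grip": -1}])

```text
time_s: 1.1
eef_pos: [0.5488, 0.1552, 0.2219]
eef_rot: [0.146, 0.989, 0.0, 0.001]
ft_force: [0.1, 1.0, 0.3]
opening: -0.0003
```

```bash
python3 -c "
from h import *
plan(-.0015,.14,.035)"
```

```text
t 1.1 tcp [0.5488 0.1552 0.2219] press [-0.0567  0.169 ] open -0.0003 F [0.1  1.04 0.26] q [ 0.07  0.42  1.37 -0.    1.35 -1.21]
tool y yaw 73.2 toolz [ 0.002  0.    -1.   ]
shift [-0.0549 -0.0291  0.187 ]
```

drive_tool(series=[{"x": -0.035, "y": -0.017, "z": 0.01, "rx": 0, "ry": 0, "rz": 0, "grip": -1}, {"x": -0.055, "y": -0.029, "z": 0.035, "rx": 0, "ry": 0, "rz": 0, "grip": -1}, {"x": -0.055, "y": -0.029, "z": 0.07, "rx": 0, "ry": 0, "rz": 0, "grip": -1}, {"x": -0.055, "y": -0.029, "z": 0.105, "rx": 0, "ry": 0, "rz": 0, "grip": -1}, {"x": -0.055, "y": -0.029, "z": 0.125, "rx": 0, "ry": 0, "rz": 0, "grip": -1}])

```text
time_s: 1.6
eef_pos: [0.5901, 0.1131, 0.093]
eef_rot: [0.146, 0.989, -0.0, -0.002]
ft_force: [0.1, 0.0, -0.3]
opening: 0.0003
```

```bash
python3 - <<'E'
from h import *
for n in ["top","side"]:
    im,d=manip.camera(n); cv2.imwrite(f"pics/{n}1.png",cv2.resize(im[100:300,240:500],(780,600)))
plan(-.0015,.14,.035)
E
```

```text
t 1.7 tcp [0.5898 0.1133 0.0931] press [-0.0053  0.1407] open -0.0001 F [ 0.82  1.07 -0.2 ] q [-0.01  0.61  1.42 -0.    1.12 -1.28]
tool y yaw 73.22 toolz [-0.006 -0.    -1.   ]
shift [-0.0042 -0.0006  0.0581]
```

View pics/side1.png

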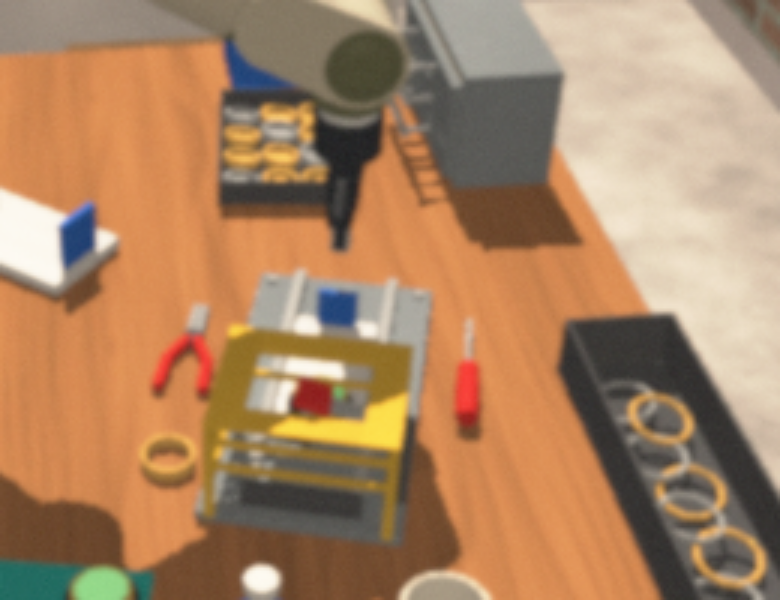

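View pics/top1.png

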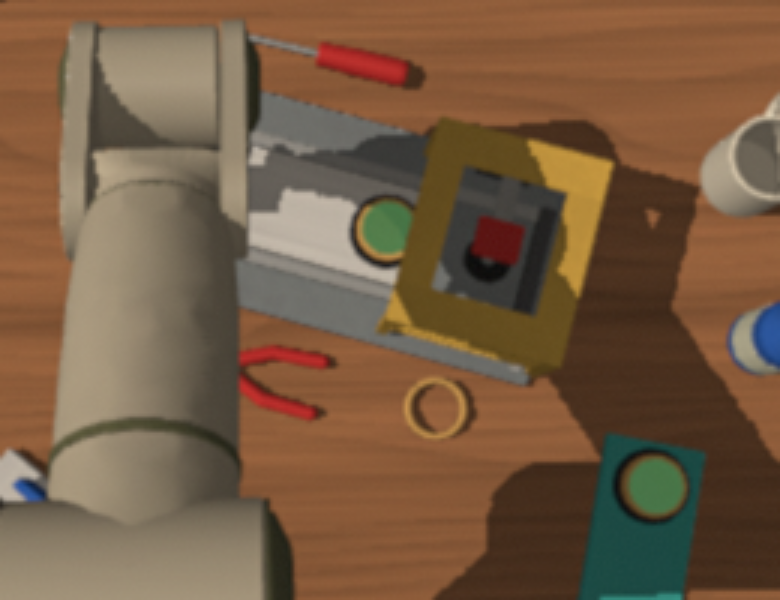

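The side view shows the closed fingers at (340,240) on the +y side of the blue plate at (338,305), in line with it and with nothing between. Next I go down and then along to just before contact.

drive_tool(series=[{"x": -0.004, "y": 0, "z": 0.025, "rx": 0, "ry": 0, "rz": 0, "grip": -1}, {"x": -0.004, "y": 0, "z": 0.045, "rx": 0, "ry": 0, "rz": 0, "grip": -1}, {"x": -0.004, "y": 0, "z": 0.056, "rx": 0, "ry": 0, "rz": 0, "grip": -1}, {"x": -0.004, "y": -0.01, "z": 0.056, "rx": 0, "ry": 0, "rz": 0, "grip": -1}, {"x": -0.004, "y": -0.02, "z": 0.056, "rx": 0, "ry": 0, "rz": 0, "grip": -1}])

```text
time_s: 2.2
eef_pos: [0.5899, 0.0924, 0.0415]
eef_rot: [0.146, 0.989, 0.0, 0.001]
ft_force: [-0.2, -0.2, -0.7]
opening: 0.0002
```

```bash
python3 -c "
from h import *
plan(-.0015,.004,.037)"
```

```text
t 2.2 tcp [0.5899 0.0924 0.0415] press [0.0008 0.1207] open 0.0002 F [-0.22 -0.21 -0.74] q [-0.04  0.67  1.47 -0.    1.   -1.32]
tool y yaw 73.26 toolz [ 0.002 -0.    -1.   ]
shift [ 0.0023 -0.1167  0.0044]
```

drive_tool(series=[{"x": 0.001, "y": -0.003, "z": 0.002, "rx": 0, "ry": 0, "rz": 0, "grip": -1}, {"x": 0.001, "y": -0.006, "z": 0.002, "rx": 0, "ry": 0, "rz": 0, "grip": -1}, {"x": 0.001, "y": -0.009, "z": 0.002, "rx": 0, "ry": 0, "rz": 0, "grip": -1}, {"x": 0.001, "y": -0.012, "z": 0.002, "rx": 0, "ry": 0, "rz": 0, "grip": -1}, {"x": 0.001, "y": -0.015, "z": 0.002, "rx": 0, "ry": 0, "rz": 0, "grip": -1}])

```text
time_s: 2.7
eef_pos: [0.5845, 0.0795, 0.0386]
eef_rot: [0.146, 0.989, 0.001, 0.0]
ft_force: [1.4, 4.6, 0.7]
opening: 0.0002
```

```bash
python3 -c "
from h import *
plan(-.0015,.004,.037)"
```

```text
t 2.7 tcp [0.5845 0.0795 0.0386] press [-0.0006  0.1067] open 0.0002 F [1.45 4.59 0.67] q [-0.06  0.66  1.5   0.    0.98 -1.34]
tool y yaw 73.23 toolz [ 0.001  0.001 -1.   ]
shift [ 0.0009 -0.1028  0.0015]
```

Contact came at press y ≈ 0.107, as expected. The pallet should be home with the TCP at y ≈ 0.0185. I push on gently.

drive_tool(series=[{"x": 0, "y": -0.005, "z": 0.001, "rx": 0, "ry": 0, "rz": 0, "grip": -1}, {"x": 0, "y": -0.01, "z": 0.001, "rx": 0, "ry": 0, "rz": 0, "grip": -1}, {"x": 0, "y": -0.015, "z": 0.001, "rx": 0, "ry": 0, "rz": 0, "grip": -1}, {"x": 0, "y": -0.02, "z": 0.001, "rx": 0, "ry": 0, "rz": 0, "grip": -1}, {"x": 0, "y": -0.025, "z": 0.001, "rx": 0, "ry": 0, "rz": 0, "grip": -1}])

```text
time_s: 3.2
eef_pos: [0.5779, 0.0559, 0.0382]
eef_rot: [0.146, 0.989, 0.001, 0.001]
ft_force: [2.1, 7.6, 5.3]
opening: -0.0
```

```bash
python3 -c "
from h import *
plan(-.0015,.0185,.037)"
```

```text
t 3.2 tcp [0.5779 0.0559 0.0382] press [-0.0002  0.0822] open -0.0 F [2.15 7.58 5.31] q [-0.11  0.64  1.53  0.    0.96 -1.39]
tool y yaw 73.25 toolz [ 0.003  0.001 -1.   ]
shift [ 0.0013 -0.0637  0.0011]
```

drive_tool(series=[{"x": 0, "y": -0.006, "z": 0, "rx": 0, "ry": 0, "rz": 0, "grip": -1}, {"x": 0, "y": -0.012, "z": 0, "rx": 0, "ry": 0, "rz": 0, "grip": -1}, {"x": 0, "y": -0.018, "z": 0, "rx": 0, "ry": 0, "rz": 0, "grip": -1}, {"x": 0, "y": -0.024, "z": 0, "rx": 0, "ry": 0, "rz": 0, "grip": -1}, {"x": 0, "y": -0.03, "z": 0, "rx": 0, "ry": 0, "rz": 0, "grip": -1}])

```text
time_s: 3.7
eef_pos: [0.5692, 0.0271, 0.0382]
eef_rot: [0.146, 0.989, 0.001, 0.001]
ft_force: [2.2, 7.1, 5.6]
opening: 0.0004
```

drive_tool(series=[{"x": 0, "y": -0.005, "z": 0, "rx": 0, "ry": 0, "rz": 0, "grip": -1}, {"x": 0, "y": -0.01, "z": 0, "rx": 0, "ry": 0, "rz": 0, "grip": -1}, {"x": 0, "y": -0.014, "z": 0, "rx": 0, "ry": 0, "rz": 0, "grip": -1}, {"x": 0, "y": -0.018, "z": 0, "rx": 0, "ry": 0, "rz": 0, "grip": -1}, {"x": 0, "y": -0.02, "z": 0, "rx": 0, "ry": 0, "rz": 0, "grip": -1}])

```text
time_s: 4.2
eef_pos: [0.5634, 0.0078, 0.0382]
eef_rot: [0.146, 0.989, 0.001, 0.001]
ft_force: [2.3, 7.8, 4.3]
opening: 0.0002
```

```bash
python3 -c "
from h import *
plan(-.0015,.0185,.037)"
```

```text
t 4.2 tcp [0.5634 0.0078 0.0382] press [-0.0002  0.0321] open 0.0002 F [2.29 7.76 4.27] q [-0.19  0.61  1.59  0.    0.94 -1.47]
tool y yaw 73.23 toolz [ 0.003  0.001 -1.   ]
shift [ 0.0013 -0.0136  0.0012]
```

Now slowly up to the stop, watching the force.

drive_tool(series=[{"x": 0, "y": -0.002, "z": 0, "rx": 0, "ry": 0, "rz": 0, "grip": -1}, {"x": 0, "y": -0.004, "z": 0, "rx": 0, "ry": 0, "rz": 0, "grip": -1}, {"x": 0, "y": -0.006, "z": 0, "rx": 0, "ry": 0, "rz": 0, "grip": -1}, {"x": 0, "y": -0.008, "z": 0, "rx": 0, "ry": 0, "rz": 0, "grip": -1}, {"x": 0, "y": -0.01, "z": 0, "rx": 0, "ry": 0, "rz": 0, "grip": -1}])

```text
time_s: 4.7
eef_pos: [0.5606, -0.0015, 0.0382]
eef_rot: [0.146, 0.989, 0.001, 0.001]
ft_force: [2.5, 8.1, 5.8]
opening: -0.0004
```

drive_tool(series=[{"x": 0, "y": -0.001, "z": 0, "rx": 0, "ry": 0, "rz": 0, "grip": -1}, {"x": 0, "y": -0.002, "z": 0, "rx": 0, "ry": 0, "rz": 0, "grip": -1}, {"x": 0, "y": -0.002, "z": 0, "rx": 0, "ry": 0, "rz": 0, "grip": -1}])

```text
time_s: 5.0
eef_pos: [0.56, -0.0036, 0.0382]
eef_rot: [0.146, 0.989, 0.001, 0.001]
ft_force: [1.2, 6.0, 5.2]
opening: -0.0003
```

```bash
python3 -c "
from h import *
plan(-.0015,.0185,.037)"
```

```text
t 5.0 tcp [ 0.56   -0.0036  0.0382] press [-0.0002  0.0202] open -0.0003 F [1.19 6.   5.22] q [-0.22  0.61  1.6   0.    0.93 -1.5 ]
tool y yaw 73.24 toolz [ 0.003  0.001 -1.   ]
shift [ 0.0013 -0.0017  0.0012]
```

drive_tool(series=[{"x": 0, "y": -0.001, "z": 0, "rx": 0, "ry": 0, "rz": 0, "grip": -1}, {"x": 0, "y": -0.002, "z": 0, "rx": 0, "ry": 0, "rz": 0, "grip": -1}])

```text
time_s: 5.2
eef_pos: [0.5596, -0.0046, 0.0383]
eef_rot: [0.146, 0.989, 0.001, 0.001]
ft_force: [5.3, 16.3, 5.4]
opening: 0.0002
```

drive_tool(series=[{"x": 0, "y": -0.001, "z": 0, "rx": 0, "ry": 0, "rz": 0, "grip": -1}, {"x": 0, "y": -0.001, "z": 0, "rx": 0, "ry": 0, "rz": 0, "grip": -1}])

```text
time_s: 5.4
eef_pos: [0.5595, -0.0046, 0.0383]
eef_rot: [0.146, 0.989, 0.002, 0.002]
ft_force: [5.4, 18.6, 6.5]
opening: -0.0001
```

The force rose to 19 N with no more motion at press y ≈ 0.019, so the pallet is at the stop. I back off and rise.

drive_tool(series=[{"x": 0, "y": 0.005, "z": 0, "rx": 0, "ry": 0, "rz": 0, "grip": -1}, {"x": 0, "y": 0.02, "z": 0, "rx": 0, "ry": 0, "rz": 0, "grip": -1}, {"x": 0, "y": 0.04, "z": 0, "rx": 0, "ry": 0, "rz": 0, "grip": -1}, {"x": 0, "y": 0.055, "z": -0.02, "rx": 0, "ry": 0, "rz": 0, "grip": -1}, {"x": 0, "y": 0.06, "z": -0.06, "rx": 0, "ry": 0, "rz": 0, "grip": -1}])

```text
time_s: 5.9
eef_pos: [0.5742, 0.0522, 0.0954]
eef_rot: [0.145, 0.989, -0.0, -0.003]
ft_force: [-0.0, -0.4, 0.5]
opening: 0.0001
```

drive_tool(series=[{"x": 0, "y": 0.02, "z": -0.03, "rx": 0, "ry": 0, "rz": 0, "grip": -1}, {"x": 0, "y": 0.04, "z": -0.07, "rx": 0, "ry": 0, "rz": 0, "grip": -1}, {"x": 0, "y": 0.06, "z": -0.11, "rx": 0, "ry": 0, "rz": 0, "grip": -1}, {"x": 0, "y": 0.08, "z": -0.14, "rx": 0, "ry": 0, "rz": 0, "grip": -1}, {"x": 0, "y": 0.08, "z": -0.14, "rx": 0, "ry": 0, "rz": 0, "grip": -1}])

```text
time_s: 6.4
eef_pos: [0.6001, 0.1295, 0.2417]
eef_rot: [0.145, 0.989, 0.001, 0.004]
ft_force: [0.1, -0.7, -0.4]
opening: 0.0001
```

```bash
python3 - <<'E'
from h import *
for n in ["top","side"]:
    im,d=manip.camera(n); cv2.imwrite(f"pics/{n}2.png",cv2.resize(im[100:300,240:500],(780,600)))
    P=cloud(n,d); H,S,V=cv2.split(cv2.cvtColor(im,cv2.COLOR_BGR2HSV)); x,y,z=P[...,0],P[...,1],P[...,2]
    near=(x>.45)&(x<.65)&(y>-.25)&(y<.12)
    bl=(H>100)&(H<130)&(S>110)&near&(z>.02)&(z<.09)
    v,u=np.nonzero(bl)
    if len(v):
        print(n,"blue",len(v),[topress(p).round(4) for p in (np.median(P[bl],0),)],np.median(z[bl]))
        t=bl&(z>.062); v,u=np.nonzero(t); print(len(v), topress(ray(n,np.c_[u,v].astype(float),.069).mean(0)).round(4) if len(v) else '')
    rd=((H<6)|(H>174))&(S>150)&near&(z>.085)
    print("red",rd.sum(),np.median(P[rd],0),topress(np.median(P[rd],0)))
plan(0,-.14,.18)
E
```

```text
top blue 34 [array([-0.0037, -0.    ])] 0.06877721119352942
33 [-0.0024 -0.0004]
red 185 [ 0.5148776  -0.15697172  0.12022888] [ 0.00083221 -0.13972   ]
side blue 26 [array([ 0.0002, -0.0052])] 0.03750126853386526
0 
red 91 [ 0.5149031  -0.16421973  0.11873372] [ 0.00294549 -0.14665313]
t 6.5 tcp [0.5985 0.1275 0.2368] press [-0.0011  0.1568] open 0.0005 F [-0.18 -1.04 -0.86] q [ 0.02  0.51  1.2  -0.    1.43 -1.26]
tool y yaw 73.28 toolz [-0. -0. -1.]
shift [-0.0009 -0.2967  0.057 ]
```

View pics/top2.png

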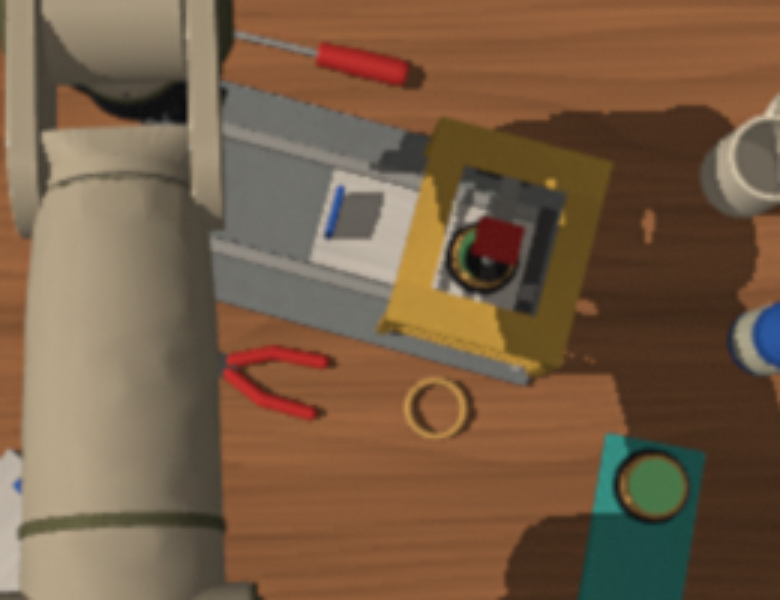

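View pics/side2.png

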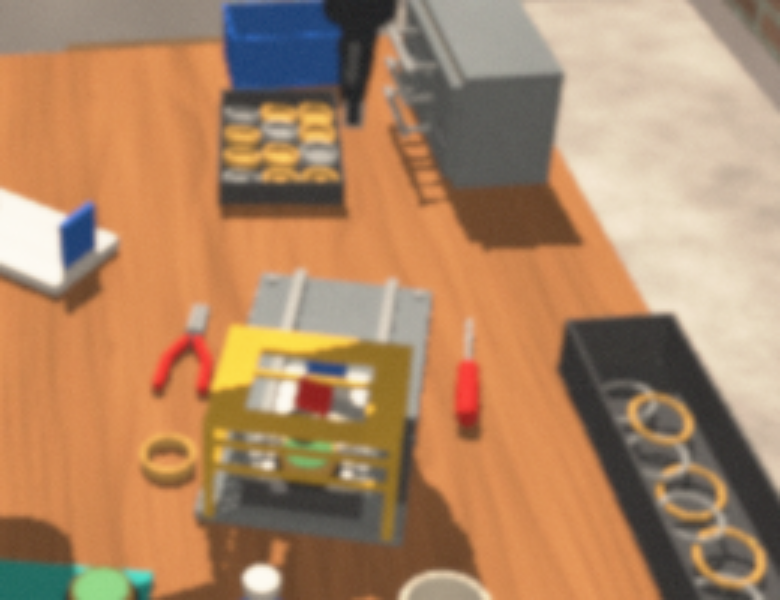

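The plate top is now at press (-0.002, -0.000), so the pallet is home. The pad (red at (497,238) in the zoomed top view) is still up and central in the window. Now over the window.

drive_tool(series=[{"x": 0, "y": -0.03, "z": 0, "rx": 0, "ry": 0, "rz": 0, "grip": -1}, {"x": 0, "y": -0.07, "z": 0, "rx": 0, "ry": 0, "rz": 0, "grip": -1}, {"x": 0, "y": -0.11, "z": 0, "rx": 0, "ry": 0, "rz": 0, "grip": -1}, {"x": 0, "y": -0.15, "z": 0, "rx": 0, "ry": 0, "rz": 0, "grip": -1}, {"x": 0, "y": -0.19, "z": 0, "rx": 0, "ry": 0, "rz": 0, "grip": -1}])

```text
time_s: 7.0
eef_pos: [0.5423, -0.0567, 0.2356]
eef_rot: [0.146, 0.989, 0.0, -0.002]
ft_force: [0.7, -0.4, -0.5]
opening: -0.0001
```

drive_tool(series=[{"x": 0, "y": -0.04, "z": 0, "rx": 0, "ry": 0, "rz": 0, "grip": -1}, {"x": 0, "y": -0.075, "z": 0, "rx": 0, "ry": 0, "rz": 0, "grip": -1}, {"x": 0, "y": -0.1, "z": 0, "rx": 0, "ry": 0, "rz": 0, "grip": -1}, {"x": 0, "y": -0.106, "z": 0, "rx": 0, "ry": 0, "rz": 0, "grip": -1}, {"x": 0, "y": -0.106, "z": 0, "rx": 0, "ry": 0, "rz": 0, "grip": -1}])

```text
time_s: 7.5
eef_pos: [0.5126, -0.1569, 0.2362]
eef_rot: [0.147, 0.989, 0.0, -0.001]
ft_force: [-0.2, -0.1, 0.9]
opening: -0.0001
```

```bash
python3 -c "
from h import *
im,d=manip.camera('side'); cv2.imwrite('pics/side3.png',cv2.resize(im[100:300,240:500],(780,600)))
plan(0,-.14,.14)"
```

```text
t 7.55 tcp [ 0.513  -0.1561  0.2364] press [-0.0012 -0.1394] open -0.0 F [ 0.92  0.2  -0.76] q [-0.51  0.33  1.45  0.    1.35 -1.79]
tool y yaw 73.2 toolz [-0.001  0.001 -1.   ]
shift [-0.0014 -0.0007  0.0964]
```

View pics/side3.png

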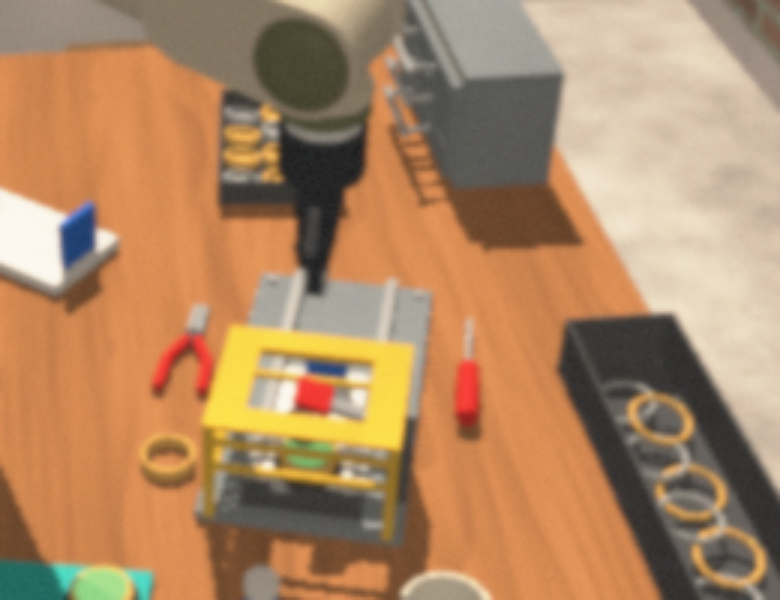

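The fingertip at (315,290) lines up with the pad at (315,393). I descend to z ≈ 0.14.

drive_tool(series=[{"x": -0.001, "y": -0.001, "z": 0.03, "rx": 0, "ry": 0, "rz": 0, "grip": -1}, {"x": -0.001, "y": -0.001, "z": 0.06, "rx": 0, "ry": 0, "rz": 0, "grip": -1}, {"x": -0.001, "y": -0.001, "z": 0.085, "rx": 0, "ry": 0, "rz": 0, "grip": -1}, {"x": -0.001, "y": -0.001, "z": 0.095, "rx": 0, "ry": 0, "rz": 0, "grip": -1}, {"x": -0.001, "y": -0.001, "z": 0.095, "rx": 0, "ry": 0, "rz": 0, "grip": -1}])

```text
time_s: 8.05
eef_pos: [0.5137, -0.1567, 0.1413]
eef_rot: [0.145, 0.989, 0.0, -0.001]
ft_force: [-0.0, 0.3, -0.0]
opening: -0.0002
```

```bash
python3 -c "
from h import *
plan(0,-.14,.099)"
```

```text
t 8.05 tcp [ 0.5137 -0.1567  0.1413] press [-0.0004 -0.1398] open -0.0002 F [-0.05  0.34 -0.01] q [-0.51  0.43  1.58  0.    1.13 -1.79]
tool y yaw 73.29 toolz [-0.002  0.001 -1.   ]
shift [-0.0005 -0.0003  0.0423]
```

drive_tool(series=[{"x": 0, "y": 0, "z": 0.008, "rx": 0, "ry": 0, "rz": 0, "grip": -1}, {"x": 0, "y": 0, "z": 0.016, "rx": 0, "ry": 0, "rz": 0, "grip": -1}, {"x": 0, "y": 0, "z": 0.022, "rx": 0, "ry": 0, "rz": 0, "grip": -1}, {"x": 0, "y": 0, "z": 0.028, "rx": 0, "ry": 0, "rz": 0, "grip": -1}, {"x": 0, "y": 0, "z": 0.033, "rx": 0, "ry": 0, "rz": 0, "grip": -1}])

```text
time_s: 8.55
eef_pos: [0.5138, -0.1578, 0.1093]
eef_rot: [0.146, 0.989, -0.0, -0.0]
ft_force: [-2.9, 0.1, 4.8]
opening: -0.0003
```

drive_tool(series=[{"x": 0, "y": 0, "z": 0.003, "rx": 0, "ry": 0, "rz": 0, "grip": -1}, {"x": 0, "y": 0, "z": 0.006, "rx": 0, "ry": 0, "rz": 0, "grip": -1}, {"x": 0, "y": 0, "z": 0.009, "rx": 0, "ry": 0, "rz": 0, "grip": -1}, {"x": 0, "y": 0, "z": 0.009, "rx": 0, "ry": 0, "rz": 0, "grip": -1}])

```text
time_s: 8.95
eef_pos: [0.514, -0.1578, 0.0999]
eef_rot: [0.146, 0.989, 0.0, 0.0]
ft_force: [-0.1, -0.0, -0.2]
opening: -0.0005
```

drive_tool(series=[{"x": 0, "y": 0, "z": 0.001, "rx": 0, "ry": 0, "rz": 0, "grip": -1}, {"x": 0, "y": 0, "z": 0.002, "rx": 0, "ry": 0, "rz": 0, "grip": -1}, {"x": 0, "y": 0, "z": 0.002, "rx": 0, "ry": 0, "rz": 0, "grip": -1}])

```text
time_s: 9.25
eef_pos: [0.514, -0.1578, 0.0983]
eef_rot: [0.146, 0.989, -0.0, 0.0]
ft_force: [-1.2, -0.3, 2.7]
opening: -0.0001
```

drive_tool(series=[{"x": 0, "y": 0, "z": 0.001, "rx": 0, "ry": 0, "rz": 0, "grip": -1}, {"x": 0, "y": 0, "z": 0.002, "rx": 0, "ry": 0, "rz": 0, "grip": -1}, {"x": 0, "y": 0, "z": 0.002, "rx": 0, "ry": 0, "rz": 0, "grip": -1}])

```text
time_s: 9.55
eef_pos: [0.514, -0.1578, 0.0978]
eef_rot: [0.146, 0.989, -0.0, 0.0]
ft_force: [-7.7, 2.5, 18.2]
opening: -0.0
```

The lever is on its end stop: 18 N at z = 0.098 and no more travel. I hold briefly, then draw out straight up.

drive_tool(series=[{"x": 0, "y": 0, "z": 0, "rx": 0, "ry": 0, "rz": 0, "grip": -1}, {"x": 0, "y": 0, "z": -0.01, "rx": 0, "ry": 0, "rz": 0, "grip": -1}, {"x": 0, "y": 0, "z": -0.03, "rx": 0, "ry": 0, "rz": 0, "grip": -1}, {"x": 0, "y": 0, "z": -0.06, "rx": 0, "ry": 0, "rz": 0, "grip": -1}, {"x": 0, "y": 0, "z": -0.1, "rx": 0, "ry": 0, "rz": 0, "grip": -1}])

```text
time_s: 10.05
eef_pos: [0.5134, -0.1575, 0.1963]
eef_rot: [0.146, 0.989, 0.001, -0.001]
ft_force: [0.2, -0.7, 0.5]
opening: -0.0003
```

drive_tool(series=[{"x": 0, "y": 0, "z": -0.04, "rx": 0, "ry": 0, "rz": 0, "grip": -1}, {"x": 0, "y": 0.04, "z": -0.06, "rx": 0, "ry": 0, "rz": 0, "grip": -1}, {"x": 0, "y": 0.08, "z": -0.06, "rx": 0, "ry": 0, "rz": 0, "grip": -1}, {"x": 0, "y": 0.12, "z": -0.06, "rx": 0, "ry": 0, "rz": 0, "grip": -1}, {"x": 0, "y": 0.16, "z": -0.06, "rx": 0, "ry": 0, "rz": 0, "grip": -1}])

```text
time_s: 10.55
eef_pos: [0.5605, -0.003, 0.2565]
eef_rot: [0.146, 0.989, 0.0, 0.0]
ft_force: [0.4, -0.4, 0.2]
opening: 0.0001
```

drive_tool(series=[{"x": 0, "y": 0.04, "z": 0, "rx": 0, "ry": 0, "rz": 0, "grip": -1}, {"x": 0, "y": 0.08, "z": 0, "rx": 0, "ry": 0, "rz": 0, "grip": -1}, {"x": 0, "y": 0.11, "z": 0, "rx": 0, "ry": 0, "rz": 0, "grip": -1}, {"x": 0, "y": 0.13, "z": 0, "rx": 0, "ry": 0, "rz": 0, "grip": -1}, {"x": 0, "y": 0.13, "z": 0, "rx": 0, "ry": 0, "rz": 0, "grip": -1}])

```text
time_s: 11.05
eef_pos: [0.5979, 0.1222, 0.2558]
eef_rot: [0.144, 0.99, 0.0, -0.0]
ft_force: [-0.1, -0.8, -0.3]
opening: 0.0004
```

```bash
python3 - <<'E'
from h import *
for n in ["top","side"]:
    im,d=manip.camera(n); cv2.imwrite(f"pics/{n}4.png",cv2.resize(im[100:300,240:500],(780,600)))
    P=cloud(n,d); H,S,V=cv2.split(cv2.cvtColor(im,cv2.COLOR_BGR2HSV)); x,y,z=P[...,0],P[...,1],P[...,2]
    near=(x>.45)&(x<.65)&(y>-.25)&(y<.12)
    t=(H>100)&(H<130)&(S>110)&near&(z>.062)&(z<.09); v,u=np.nonzero(t); print(n,len(v), topress(ray(n,np.c_[u,v].astype(float),.069).mean(0)).round(4) if len(v) else '')
    rd=((H<6)|(H>174))&(S>150)&near&(z>.07)
    print("red",rd.sum(),np.median(P[rd],0),topress(np.median(P[rd],0)))
plan(0,-.14,.18)
E
```

```text
top 33 [-0.0024 -0.0004]
red 204 [ 0.51276285 -0.15560035  0.09871359] [-0.00158804 -0.13901628]
side 0 
red 52 [ 0.51630028 -0.15293921  0.09810271] [ 0.00103238 -0.13544858]
t 11.15 tcp [0.5976 0.1198 0.256 ] press [0.0003 0.1491] open 0.0004 F [-0.03 -0.92  0.12] q [ 0.01  0.49  1.18 -0.    1.47 -1.27]
tool y yaw 73.26 toolz [-0. -0. -1.]
shift [ 0.0003 -0.2891  0.0761]
```

View pics/top4.png

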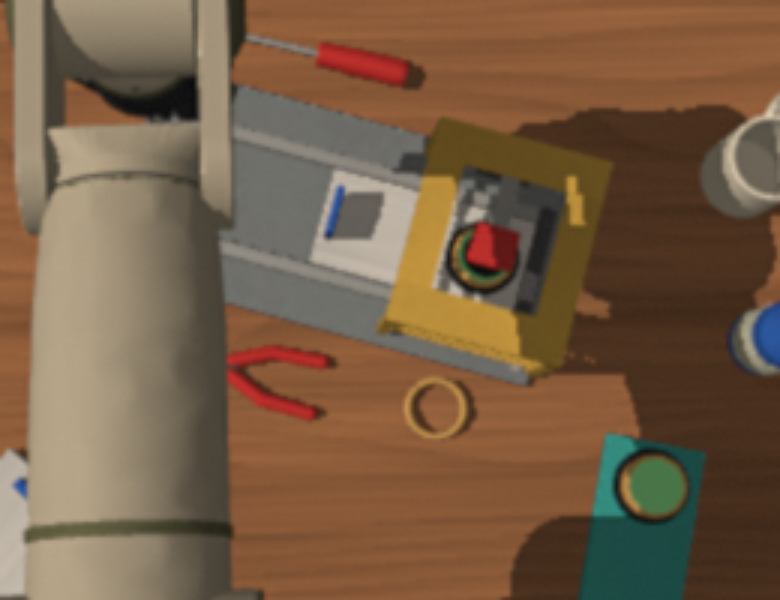

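View pics/side4.png

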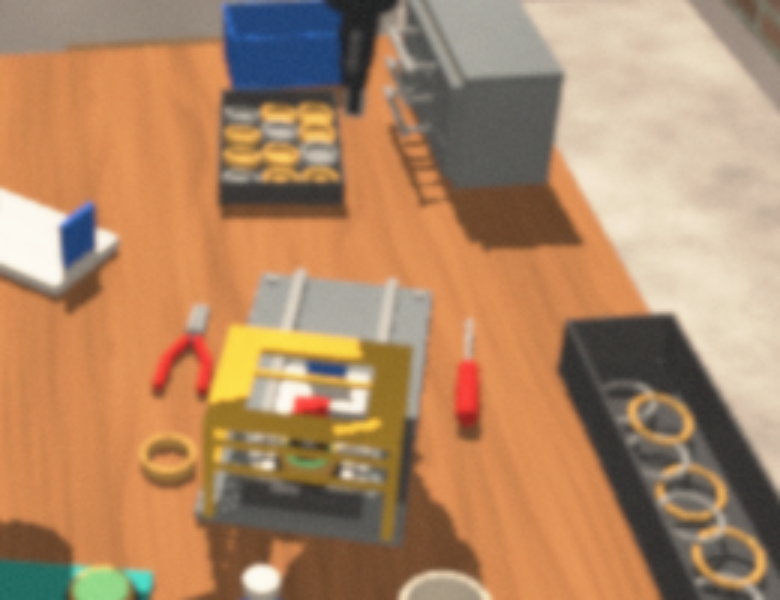

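The pad is down at 98–99 mm, the pallet is still home (plate top at y = -0.0004), and the bystanders look unmoved. I hand in.

```bash
python3 -c "
from station import manip
print(manip.finish_job())"
```

```text
the job is handed in; nothing more can be done
None
```

The pallet is home, the lever is down and the job is handed in, at about 11 s of the 48 s allowed; no verdict was reported.

- **Pallet:** with closed fingers I pushed it about 88 mm by its blue plate at 5–8 N. At the stop the force rose to about 19 N with no further motion. In the last top view the plate centre is at press y = -0.4 mm, where home is 0.
- **Lever:** I reached down through the middle of the window and pressed the pad until it stopped at z = 97.8 mm with about 20 N. After I drew out, the cameras read the pad at 98–99 mm, where fully down is 98.
- **Guard and surroundings:** no unexpected force showed while the fingers passed through the window, and the pliers, screwdriver, loose rim and mug look unmoved by eye. I did not measure the bystanders, and the bottle and rim tray were only partly in the last pictures.
- **Disagreement:** the side camera could not see the plate's top edge behind the guard, so the final pallet position rests on the top view plus the force and TCP position at the stop.
- **Refused call:** the first move call was refused for missing keys, and nothing moved.

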